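Empty a ball-mill jar in the tilting cradle

TASK

The steel mill jar stands loose in the cup of the tilting cradle. Squeeze the locking pliers shut over centre so that they stay locked on the jar by themselves, tip the cradle right over by its black-knobbed lever so that all five grinding balls drop into the steel tray, and swing it back fully upright with the jar still locked in. Then flick the red release tab so that the pliers spring open, leaving the jar standing free in its cup and the neighbouring things where they are.

Things in the scene. Friction and masses are not known exactly. Their poses are not given: they have to be found in the camera images.
- stand: Blue bench stand (fixed) with a tilting cradle on trunnions. Origin: on the table, under the tilting axis; base x = -75..75, y = -35..51 mm. Its z is up; its x is the tilting axis and points to the tilting lever's side (roughly at the robot); the pliers' handles stick out to its +y, the tray stands on its -y side. All device positions below (stand frame, mm) are for the upright cradle.
- stand_axis (a point): Point on the tilting axis midway between the two uprights, 155 mm above the stand's origin. The axis runs along the stand's x. Stand uprights: x = -61..-51 and 51..61, y = -33..33, up to z = 173. Keep clear of the monitor behind the keyboard (fixed; world x 0.68 to 0.72, y -0.13 to 0.29, z up to 0.46 m): swing the arm round in front of it.
- lever_knob (a point): Centre of the tilting lever's black barrel knob (24 mm across, 26 mm long, its flat ends facing stand +x and -x; it revolves freely on its pin along x) on a 9 mm rod; stand frame x = 124, 120 mm from the tilting axis. Upright cradle: y = 112, z = 198 (rod leans 1.2 rad from vertical to +y). Tipping by q takes it over the top: y = 120 sin(1.2 - q), z = 155 + 120 cos(1.2 - q). 4 to 6 N move it.
- fixed_handle_back (a point): Outer back (facing stand +x) of the pliers' fixed handle at the place to squeeze: stand frame (21.5, 96, 207). The handle is a steel channel 16 mm tall in z, y = 24..140, ending in a brass adjusting wheel (y 141..151, 15 mm across). It is rigid with the cradle and points along stand +y. At this height nothing else is near.
- moving_handle_back (a point): Outer back (facing stand -x) of the pliers' moving handle at the place to squeeze, across from fixed_handle_back. The two backs stand 66 mm apart when open (the handle then flares by 0.32 rad towards its end) and 45 mm apart when locked: x = -45 open, -23.5 locked. It ends at y = 140, 16 mm tall. Resistance rises to some 15 N, then snaps away at dead centre.
- release_tab (a point): Centre of the inner face (facing stand +x, towards the fixed handle) of the red release tab, 26 mm along y by 22 mm tall, 5 mm thick, standing out past the handles' ends. Locked: stand frame (-5, 169, 207). Pushing it towards stand -x takes 3 to 4 mm free play, then about 3 to 5 N for 6 mm more, until the pliers spring open (the tab then goes some 45 mm to -x with the handle).
- cup_floor (a point): Centre of the floor of the cradle's aluminium cup (60 mm inside, 6 mm deep), where the jar's underside stands: stand frame (0, -32, 168). Moves with the cradle.
- jaw_pad: Dark spring-loaded pad of the pliers' moving jaw, 20 mm wide; presses the jar at about 25 N towards stand +x when locked, some 2 mm clear of the jar when open. Origin: back of the pad, at the jaw.
- jar: Open steel mill jar, 53 mm outside, 78 mm tall, wall 2.5 mm, floor 4 mm, about 0.25 kg; origin at the centre of its underside, z through the mouth. It stands loose in the cradle's cup with 3.5 mm play all round and works out of its seat if tipped unclamped.
- tray: Open steel catch tray, fixed, 170 x 135 mm (x, y), rim 40 mm high, walls 3 mm, beside the stand under the place where the jar's mouth comes when tipped; origin at the centre of its underside.
- tube_rack: Bystander: orange rack of small tubes, 44x150x42 mm, loose; origin under its centre.
- petri_1: Bystander: closed petri dish, 59 mm across, 14 mm high, loose; origin under its centre.
- oil_bottle: Bystander: small bottle with blue cap, 30 mm across, 62 mm high, loose; origin under its centre.
- fixative: Bystander: brown dropper bottle, 44 mm across, 116 mm high, loose; origin under its centre.
- slide_box: Bystander: blue slide box, 94x120x36 mm, loose; origin under its centre.
- cradle (a joint): Tilt of the cradle about the stand's x (rad): 0 = fully upright against its stop, 2.4 = fully tipped towards stand -y against its other stop, mouth down over the tray. The balls roll out from about 1.6 on. Friction holds it up to about 0.8 rad; left alone further over it goes down to the tipped stop by itself.
- knee (a joint): Knee of the pliers' toggle (rad), turned by squeezing the handles: 0 = open, about 0.58 = dead centre, 0.70 to 0.71 = locked over centre against its stop. It springs back to 0 from anywhere before dead centre.
- ball_1: Steel grinding ball, 15 mm across, 14 g, at first in the jar; origin at its centre. It rolls freely.
- ball_2: Steel grinding ball, 15 mm across, 14 g, at first in the jar; origin at its centre. It rolls freely.
- ball_3: Steel grinding ball, 15 mm across, 14 g, at first in the jar; origin at its centre. It rolls freely.
- ball_4: Steel grinding ball, 15 mm across, 14 g, at first in the jar; origin at its centre. It rolls freely.
- ball_5: Steel grinding ball, 15 mm across, 14 g, at first in the jar; origin at its centre. It rolls freely.
There are look-alikes about, which are no part of the job. What is shaped like the jar but yellow is not meant.

How it is judged:
By the outcome, as a careful person would: the job done as asked, in the order asked, and still so for the second after the job is handed in, with the robot touching nothing.
It also fails if it takes over 58 s, if anything falls off the work surface, if the arm or the gripper's body presses on something with over 40 N, if the wrist force passes 120 N, or if a joint passes its speed limit or range.

ROBOT

A 6-joint arm with a two-finger parallel gripper is mounted at the origin on a cart in front of the work surface, level with it; the furniture and walls round the work are solid. World frame = base frame: x ahead of the robot, y to its left, z up, the work surface at z = 0. Lengths are in mm, angles in rad, forces in N, time in s.
With the tool pointing down it reaches from about 350 to 775 mm from the base axis. Payload 7.3 kg.
Tool frame: the origin (TCP) lies at the very end of the fingers, on their centre line; the grasp point (between the pads) lies 19 mm behind it; z points along the fingers, y is the line along which they close (so a half turn about z gives the same grasp; the last joint's range is limited). The gripper opens to 92 mm and grips with 3 to 60 N. Pads are 19 mm wide; open, the fingers measure 130 mm over their backs; the gripper's body (75 mm by 190 mm) begins 47 mm behind the grasp point.
Start: joints at [-1.345, 0.342, 1.524, -0, 1.275, -0.146], TCP at [190.752, -489.141, 226.741] pointing down, gripper open.
Joint ranges: [-2.53, 2.53], [-0.77, 2.02], [0.04, 2.7], [-1, 4.14], [0.28, 2.66], [-3.11, 3.11]. Speed limits (rad/s): [2.57, 2.57, 3.14, 3.14, 3.14, 3.14].

INTERFACE

Orientations are given as [roll, pitch, yaw] about the fixed x, y, z axes, in that order (R = Rz(yaw) Ry(pitch) Rx(roll)).
In Python, from plant import get_obs, vision, workorder gives the robot as it stands.
- The arm moves only by the shell command python3 -m pendant 'ROWS' [OPENING]. ROWS is a JSON object of lists of equal length, an entry for each row: "dp": the shift along the tool's x, y, z in m, a list of three; "rotation": the turn, a rotation vector about the tool's x, y, z in rad, a list of three. A call has 1 to 8 rows; each row is the pose to reach, as a shift and turn from the pose commanded when the call began, along the tool's axes at that moment; what a row does not reach only later rows make up. A row lasts 1/8 s, in which the tool goes at most 62.5 mm and 10.7 degrees, less where a joint would pass 70% of its speed; a pose out of reach is approached as far as the arm can. A call with a gripper value outside its range is refused whole. OPENING is the finger opening in m, from 0 to 0.0918, set as the call begins (- or left out, the last holds). The fingers move at their own pace and stop on an object; the grip force is fixed at half the most. Time passes only in rows, so rows that repeat a pose let the fingers close. It gives the time, the measured TCP pose, the force, the opening and the grip force at its end, in the units of the state.
- get_obs(): the state, without advancing time (a new reading comes with each control period).
- vision.capture(name): name is "scene" or "top" or "wrist"; returns a dict with "pixels" (400x640x3 uint8, red, green, blue), "vfov" (degrees; the focal length in pixels is half the picture's height over the tangent of half this angle, whatever the lens; pixels are square), "cx", "cy" (the principal point, pixels), "pose" (4x4, takes a point from camera to world coordinates); the wrist camera has in their place "T_tool_cam" (4x4, takes a point from camera to tool coordinates, whose origin is the TCP and whose axes are the flange's). Camera axes: x right, y up, looking along -z (the intrinsics and any distortion apply to the point x, -y, -z); pixel columns grow to the right and rows downward; lengths in mm; the calibration is good to about 2 mm. A picture is of the moment at which its call begins: read the wrist's pose just before it. There is no depth.
- workorder.close_job(): hands the job in; it is judged then, once.
The state is a dict: "time": time; "joint_positions": joint angles; "dq": joint speeds; "tau": joint torques, N m; "tool_pos": TCP position; "tcp_rot": TCP orientation; "contact_force": force on the tool from outside, world axes, zero at the start; "moment": the same for the moment, N m; "grip_width": finger opening in mm; "finger_force": force on a finger pad.
Only numpy, scipy, OpenCV 4.12 (cv2) and the standard library are available. Lean on these libraries where they do the work, as an engineer would, in place of code of your own. Each camera call takes 0.05 s, during which the arm holds its last target. There are 200 camera calls.

## Working session

There is one attempt and no reset: what is moved stays moved. The work goes in short steps, Python scripts to look and compute and a shell command to move; the robot and the scene stay as the last step left them, time stands still between calls to the robot, and variables do not carry over. Pictures are saved under pics/ and viewed, at most 10 in all, crops included, and the job is handed in when it is done.

```bash
ls; mkdir -p pics; python3 - <<'E'
from plant import get_obs, vision
import cv2,pickle
o=get_obs();print(o)
for n in("scene","top","wrist"):
    c=vision.capture(n);pickle.dump(c,open(f'pics/{n}0.pkl','wb'));cv2.imwrite(f'pics/{n}0.png',c['pixels'][:,:,::-1])
    print(n,{k:v for k,v in c.items() if k!='pixels'})
E
```

```text
pics
{'time': 0.0, 'joint_positions': array([-1.34502673e+00,  3.42735236e-01,  1.52501348e+00,  1.79349644e-06,
        1.27540893e+00, -1.46002779e-01]), 'dq': array([ 0.00018841,  0.00028427, -0.00144129, -0.00052859, -0.00206698,
       -0.00067783]), 'tau': array([ 6.54346641e-04, -4.31236231e+01, -2.44217527e+01,  7.16416142e-02,
        5.58476779e-02, -1.44411010e-04]), 'tool_pos': array([ 190.64267532, -488.72391903,  226.03971208]), 'tcp_rot': array([-3.14004457e+00, -2.29378437e-04,  3.71771672e-01]), 'contact_force': array([0.03361906, 0.30840976, 0.05985963]), 'moment': array([0.03247347, 0.01969982, 0.01195499]), 'finger_force': 0.0, 'grip_width': 91.82667444418306}
scene {'vfov': 47.580469588962316, 'cx': 325.74811948076643, 'cy': 201.54947929023635, 'pose': array([[ 6.57361575e-01,  5.71840724e-01, -4.90789105e-01,
        -2.02373150e+02],
       [-7.53392776e-01,  5.13043603e-01, -4.11321755e-01,
        -8.73056538e+02],
       [ 1.65856802e-02,  6.40144083e-01,  7.68075822e-01,
         1.28364798e+03],
       [ 0.00000000e+00,  0.00000000e+00,  0.00000000e+00,
  
[... 200 characters left out ...]
,
       [-9.98497516e-01, -5.44947625e-02,  5.74733868e-03,
        -2.76945273e+02],
       [-5.76137026e-03,  2.08706102e-01,  9.77961436e-01,
         1.30779759e+03],
       [ 0.00000000e+00,  0.00000000e+00,  0.00000000e+00,
         1.00000000e+00]])}
wrist {'vfov': 58.80864669259688, 'cx': 314.82756219639157, 'cy': 198.61589382934702, 'T_tool_cam': array([[-6.97535342e-04,  9.55065359e-01,  2.96394456e-01,
         8.07506784e+01],
       [ 9.99999647e-01,  5.27489288e-04,  6.53684122e-04,
        -9.48554563e-02],
       [ 4.67966160e-04,  2.96394808e-01, -9.55065390e-01,
        -1.58442351e+02],
       [ 0.00000000e+00,  0.00000000e+00,  0.00000000e+00,
         1.00000000e+00]])}
```

View pics/scene0.png

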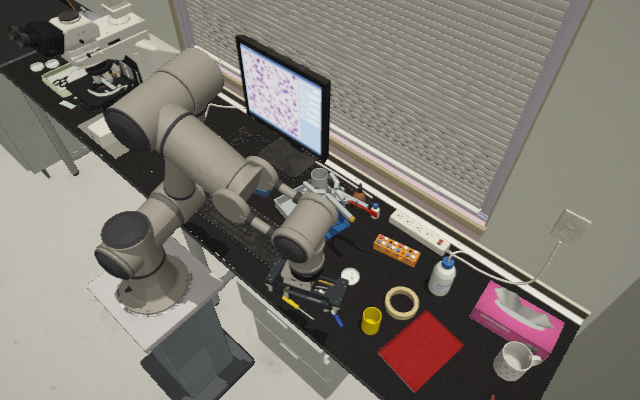

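View pics/top0.png

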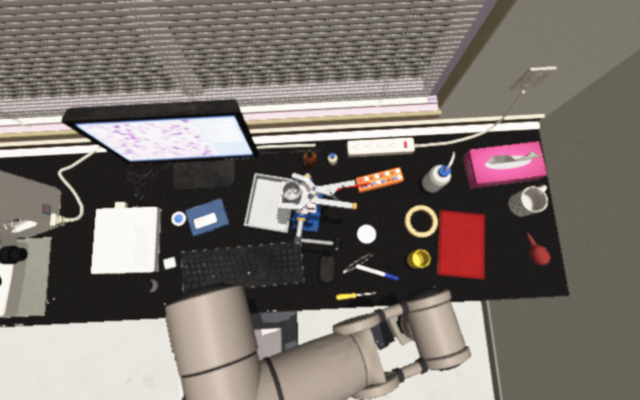

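The top view shows the blue stand near (310,215), the tray at (270,203), the jar at (292,190), the pliers pointing right to about (355,185–207), and the black lever knob near (335,243). The rack is at (380,180) and a petri dish at (367,234). I'll zoom in next.

```bash
python3 - <<'E'
import cv2
a=cv2.imread('pics/top0.png')[150:270,235:395]
cv2.imwrite('pics/topz.png',cv2.resize(a,None,fx=5,fy=5,interpolation=cv2.INTER_CUBIC))
E
```

```text
(no output)
```

View pics/topz.png

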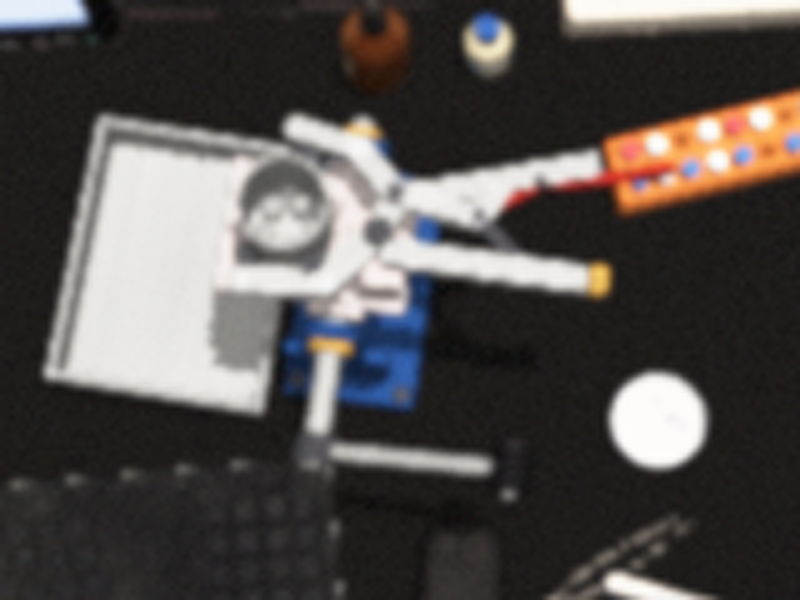

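The zoom shows the knob at (511,468), the wheel at (600,279), the base corners at (285,392) and (412,408), and the jar mouth at (285,205). I'll fit the stand pose to these.

```bash
cat > h.py <<'E'
import numpy as np,pickle,cv2
from scipy.optimize import least_squares
from scipy.spatial.transform import Rotation as Ro
def proj(c,P,pose=None):
    T=c['pose'] if pose is None else pose
    p=(np.asarray(P,float)-T[:3,3])@T[:3,:3]
    f=200/np.tan(np.radians(c['vfov']/2))
    return np.c_[c['cx']+f*p[:,0]/-p[:,2], c['cy']-f*p[:,1]/-p[:,2]]
def toW(s,P):
    R=Ro.from_euler('z',s[2]).as_matrix(); return np.asarray(P,float)@R.T+[s[0],s[1],0]
def wristpose(c,o):
    T=np.eye(4);T[:3,:3]=Ro.from_euler('xyz',o['tcp_rot']).as_matrix();T[:3,3]=o['tool_pos'];return T@c['T_tool_cam']
E
python3 - <<'E'
from h import *
c=pickle.load(open('pics/top0.pkl','rb'))
P=[[124,112,198],[13.5,146,207],[75,51,10],[75,-35,10],[0,-32,246]]
uv=np.array([[511,468],[600,279],[412,408],[285,392],[285,205]])/5+[235,150]-0.4
r=least_squares(lambda s:(proj(c,toW(s,P))-uv).ravel(),[580,-260,3.1],loss='soft_l1',x_scale=[10,10,.1])
print(r.x,(proj(c,toW(r.x,P))-uv).round(2))
E
```

```text
[ 526.43539992 -256.86429005    2.95507088] [[ 0.52  0.2 ]
 [-0.38  0.16]
 [ 0.44  0.29]
 [-0.22  0.07]
 [-0.27 -0.88]]
```

```bash
cat >> h.py <<'E'
S=[526.4,-256.9,2.955]
def go(P,s=None,yaw=None):
    "dp (m) and rotvec to bring the TCP to stand-frame P, tool down"
    from plant import get_obs
    s=s or S
    o=get_obs();R=Ro.from_euler('xyz',o['tcp_rot']);t=toW(s,[P])[0]
    Rt=Ro.from_euler('xyz',[np.pi,0,s[2]-np.pi/2])
    print('t',round(o['time'],2),'world tgt',t.round(1),'dp',(R.inv().apply(t-o['tool_pos'])/1000).round(4),'rot',(R.inv()*Rt).as_rotvec().round(4))
    cur=(o['tool_pos']-[s[0],s[1],0])@Ro.from_euler('z',s[2]).as_matrix()
    print('tcp in stand',cur.round(1),'F',o['contact_force'].round(1),'w',round(o['grip_width'],1))
E
python3 -c "
from h import *
go([-12,96,330])"
```

```text
t 0.15 world tgt [ 520.4 -353.5  330. ] dp [ 0.3564 -0.0065 -0.1037] rot [-9.0000e-04 -7.0000e-04 -1.0124e+00]
tcp in stand [286.9 290.2 226.2] F [-0.2 -0.7 -0.9] w 91.8
```

```bash
python3 -m pendant '{"dp":[[0,0,-0.05],[0.04,0,-0.1],[0.09,0,-0.104],[0.15,0,-0.104],[0.21,-0.003,-0.104],[0.26,-0.005,-0.104],[0.31,-0.0065,-0.104],[0.356,-0.0065,-0.104]],"rotation":[[0,0,-0.12],[0,0,-0.25],[0,0,-0.38],[0,0,-0.51],[0,0,-0.64],[0,0,-0.77],[0,0,-0.9],[0,0,-1.012]]}'
python3 -m pendant '{"dp":[[0,0,0],[0,0,0]],"rotation":[[0,0,0],[0,0,0]]}'
python3 - <<'E'
from h import *
from plant import get_obs,vision
go([-12,96,330])
o=get_obs();c=vision.capture('wrist');cv2.imwrite('pics/w1.png',cv2.resize(c['pixels'],None,fx=1.25,fy=1.25)[:,:,::-1])
c['W']=wristpose(c,o);pickle.dump(c,open('pics/w1.pkl','wb'))
P=[[124,112,198],[13.5,146,207],[75,51,10],[75,-35,10],[21.5,96,207],[-45,96,207]]
print((proj(c,toW(S,P),c['W'])*1.25).round(1))
E
```

```text
time: 1.15
tool_pos: [521.5, -352.7, 330.3]
tcp_rot: [-3.141, -0.0, 1.388]
contact_force: [0.5, -0.4, -0.4]
grip_width: 91.8
finger_force: 0.0
time: 1.4
tool_pos: [519.6, -353.9, 330.2]
tcp_rot: [-3.14, -0.0, 1.383]
contact_force: [-0.1, -0.2, 0.8]
grip_width: 91.8
finger_force: 0.0
t 1.4 world tgt [ 520.4 -353.5  330. ] dp [0.0005 0.0007 0.0002] rot [-0.0012 -0.     -0.0012]
tcp in stand [-11.3  96.5 330.2] F [-0.1 -0.2  0.8] w 91.8
[[197.8 256.9]
 [358.  307.4]
 [312.1 145.9]
 [307.2  57.7]
 [343.9 238. ]
 [444.7 237.9]]
```

View pics/w1.png

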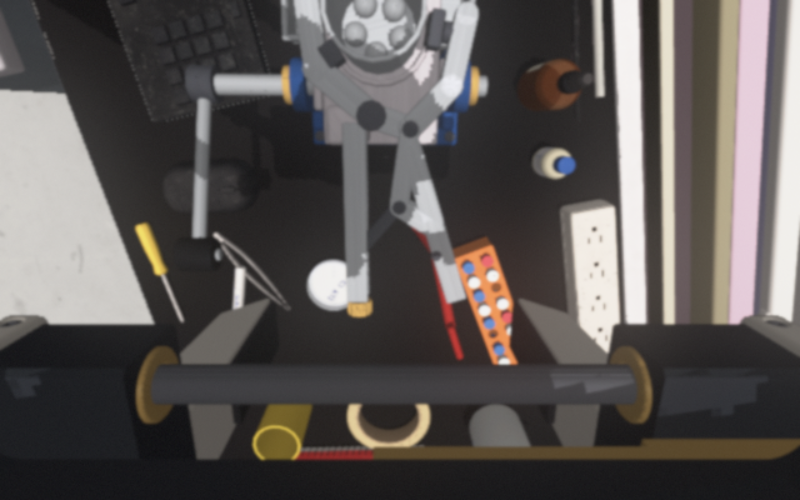

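The wrist view matches the prediction: knob (198,254), wheel (359,309), fixed back at x≈344, moving back at about 447. The pose is good to 1–2 mm, so I'll descend with the fingers around the handles.

```bash
python3 -m pendant '{"dp":[[0.0005,0.0015,0.04],[0.0005,0.0015,0.08],[0.0005,0.0015,0.115],[0.0005,0.0015,0.142],[0.0005,0.0015,0.142]],"rotation":[[0,0,0],[0,0,0],[0,0,0],[0,0,0],[0,0,0]]}'
python3 -m pendant '{"dp":[[0,0,0],[0,0,0],[0,0,0]],"rotation":[[0,0,0],[0,0,0],[0,0,0]]}' 0.070
python3 -c "
from h import *
go([-1,96,188])"
```

```text
time: 2.08
tool_pos: [519.6, -353.7, 187.0]
tcp_rot: [-3.138, -0.002, 1.381]
contact_force: [0.4, -0.9, 0.1]
grip_width: 91.4
finger_force: 0.0
time: 2.45
tool_pos: [522.2, -354.0, 190.0]
tcp_rot: [3.139, 0.001, 1.384]
contact_force: [0.4, 0.7, 0.4]
grip_width: 70.3
finger_force: 0.7
t 2.45 world tgt [ 509.6 -351.4  188. ] dp [ 0.0002 -0.0129  0.002 ] rot [ 0.0025  0.0013 -0.0005]
tcp in stand [-13.9  96.2 190. ] F [0.4 0.7 0.4] w 70.3
```

Now I'll shift towards stand +x while closing.

```bash
python3 -m pendant '{"dp":[[0,-0.002,0.001],[0,-0.004,0.001],[0,-0.006,0.001],[0,-0.008,0.001],[0,-0.010,0.001],[0,-0.012,0.001],[0,-0.013,0.001],[0,-0.013,0.001]],"rotation":[[0,0,0],[0,0,0],[0,0,0],[0,0,0],[0,0,0],[0,0,0],[0,0,0],[0,0,0]]}' 0.038
python3 -m pendant '{"dp":[[0,0,0],[0,0,0],[0,0,0],[0,0,0]],"rotation":[[0,0,0],[0,0,0],[0,0,0],[0,0,0]]}' 
python3 -c "
from h import *
go([-1,96,188])"
```

```text
time: 3.45
tool_pos: [510.3, -351.7, 188.2]
tcp_rot: [3.138, 0.001, 1.384]
contact_force: [7.3, -2.4, 1.9]
grip_width: 43.5
finger_force: 30.0
time: 3.95
tool_pos: [510.4, -351.6, 188.2]
tcp_rot: [3.138, 0.001, 1.384]
contact_force: [6.9, -2.0, 3.3]
grip_width: 43.4
finger_force: 30.0
t 3.95 world tgt [ 509.6 -351.4  188. ] dp [ 0.0001 -0.0008  0.0002] rot [ 0.0037  0.0013 -0.0003]
tcp in stand [ -1.8  96.1 188.2] F [ 6.9 -2.   3.3] w 43.4
```

The width of 43 mm suggests the pliers are locked. I'll open the gripper, lift, look briefly, and go over the knob.

```bash
python3 -m pendant '{"dp":[[0,0,0],[0,0,0],[0,0,0],[0,0,0],[0,0,-0.03],[0,0,-0.08],[0,0,-0.13],[0,0,-0.13]],"rotation":[[0,0,0],[0,0,0],[0,0,0],[0,0,0],[0,0,0],[0,0,0],[0,0,0],[0,0,0]]}' 0.0915
python3 -m pendant '{"dp":[[-0.005,-0.05,0],[-0.016,-0.1,0],[-0.016,-0.126,0.02],[-0.016,-0.126,0.02],[-0.016,-0.126,0.02]],"rotation":[[0,0,0],[0,0,0],[0,0,0],[0,0,0],[0,0,0]]}' 
python3 - <<'E'
from h import *
from plant import get_obs,vision
go([124,112,179])
o=get_obs();c=vision.capture('wrist');cv2.imwrite('pics/w2.png',cv2.resize(c['pixels'],None,fx=1.25,fy=1.25)[:,:,::-1])
c['W']=wristpose(c,o);pickle.dump(c,open('pics/w2.pkl','wb'))
P=[[124,112,198],[13.5,146,207],[111,112,198],[137,112,198]]
print((proj(c,toW(S,P),c['W'])*1.25).round(1))
E
```

```text
time: 4.95
tool_pos: [509.9, -352.1, 322.7]
tcp_rot: [3.134, 0.005, 1.384]
contact_force: [0.2, -0.6, -0.1]
grip_width: 91.6
finger_force: 0.0
time: 5.58
tool_pos: [382.8, -343.7, 297.9]
tcp_rot: [3.141, 0.0, 1.384]
contact_force: [1.0, -0.4, 0.6]
grip_width: 91.1
finger_force: 0.0
t 5.58 world tgt [ 383.8 -344.   179. ] dp [-0.      0.0009  0.1189] rot [ 0.0007  0.0002 -0.0004]
tcp in stand [125.  111.9 297.9] F [ 1.  -0.4  0.6] w 91.1
[[394.9 249.3]
 [575.1 306.4]
 [416.2 249.3]
 [373.6 249.3]]
```

View pics/w2.png

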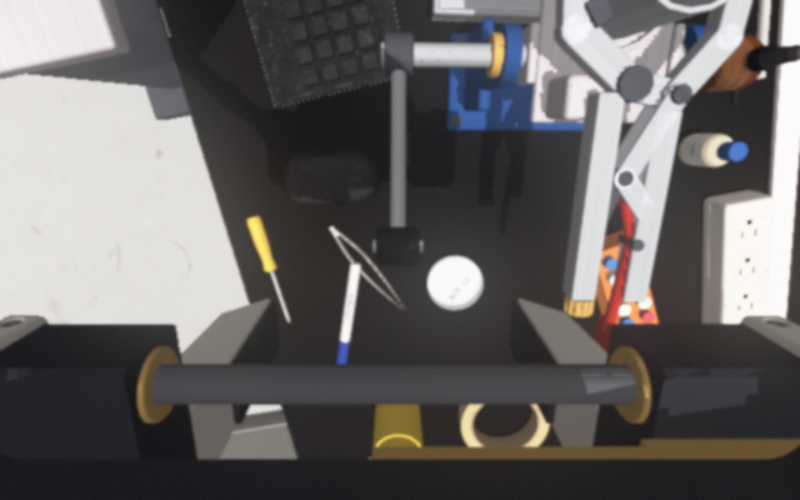

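The pliers are closed, with the handles parallel. The knob is at (398,246), predicted (395,249). I'll descend and grip it.

```bash
python3 -m pendant '{"dp":[[0.001,0.002,0.04],[0.001,0.002,0.08],[0.001,0.002,0.11],[0.001,0.002,0.119],[0.001,0.002,0.119],[0.001,0.002,0.119]],"rotation":[[0,0,0],[0,0,0],[0,0,0],[0,0,0],[0,0,0],[0,0,0]]}'
python3 -m pendant '{"dp":[[0,0,0],[0,0,0],[0,0,0],[0,0,0],[0,0,0],[0,0,0],[0,0,0]],"rotation":[[0,0,0],[0,0,0],[0,0,0],[0,0,0],[0,0,0],[0,0,0],[0,0,0]]}' 0.015
python3 - <<'E'
from h import *
go([124,112,179])
q=np.arange(0,2.45,.1);a=1.2-q
print(np.c_[q,-.12*(np.sin(a)-np.sin(1.2)),-.12*(np.cos(a)-np.cos(1.2))].round(3))
E
```

```text
time: 6.38
tool_pos: [385.1, -343.5, 180.1]
tcp_rot: [3.14, 0.002, 1.384]
contact_force: [0.1, 0.5, -0.5]
grip_width: 91.8
finger_force: 0.0
time: 7.25
tool_pos: [384.9, -342.9, 178.8]
tcp_rot: [3.14, 0.0, 1.384]
contact_force: [17.9, -0.3, -5.0]
grip_width: 26.1
finger_force: 9.2
t 7.25 world tgt [ 383.8 -344.   179. ] dp [-0.0012 -0.0009 -0.0002] rot [ 0.0016  0.0002 -0.0007]
tcp in stand [123.1 110.8 178.8] F [17.9 -0.3 -5. ] w 26.1
[[ 0.    -0.    -0.   ]
 [ 0.1    0.005 -0.011]
 [ 0.2    0.011 -0.021]
 [ 0.3    0.018 -0.031]
 [ 0.4    0.026 -0.04 ]
 [ 0.5    0.035 -0.048]
 [ 0.6    0.044 -0.056]
 [ 0.7    0.054 -0.062]
 [ 0.8    0.065 -0.067]
 [ 0.9    0.076 -0.071]
 [ 1.     0.088 -0.074]
 [ 1.1    0.1   -0.076]
 [ 1.2    0.112 -0.077]
 [ 1.3    0.124 -0.076]
 [ 1.4    0.136 -0.074]
 [ 1.5    0.147 -0.071]
 [ 1.6    0.159 -0.067]
 [ 1.7    0.169 -0.062]
 [ 1.8    0.18  -0.056]
 [ 1.9    0.189 -0.048]
 [ 2.     0.198 -0.04 ]
 [ 2.1    0.206 -0.031]
 [ 2.2    0.213 -0.021]
 [ 2.3    0.219 -0.011]
 [ 2.4    0.224  0.   ]]
```

```bash
python3 -m pendant '{"dp":[[0,0.0015,0],[0,0.0015,0],[0.005,0.0015,-0.011],[0.011,0.0015,-0.021],[0.018,0.0015,-0.031],[0.026,0.0015,-0.040],[0.035,0.0015,-0.048],[0.044,0.0015,-0.056]],"rotation":[[0,0,0],[0,0,0],[0,0,0],[0,0,0],[0,0,0],[0,0,0],[0,0,0],[0,0,0]]}'
python3 -c "
from h import *
go([124,112-44,179+56])"
```

```text
time: 8.25
tool_pos: [393.9, -298.4, 235.1]
tcp_rot: [-3.141, -0.002, 1.384]
contact_force: [-0.9, 2.2, -5.5]
grip_width: 25.9
finger_force: 30.0
t 8.25 world tgt [ 391.9 -300.7  235. ] dp [-0.0027 -0.0015  0.0001] rot [-0.0003 -0.0015 -0.0003]
tcp in stand [122.5  65.3 235.1] F [-0.9  2.2 -5.5] w 25.9
```

```bash
python3 -m pendant '{"dp":[[0.010,0,-0.006],[0.021,0,-0.011],[0.032,0,-0.015],[0.044,0,-0.018],[0.056,0,-0.020],[0.068,0,-0.021],[0.080,0,-0.020],[0.092,0,-0.018]],"rotation":[[0,0,0],[0,0,0],[0,0,0],[0,0,0],[0,0,0],[0,0,0],[0,0,0],[0,0,0]]}'
python3 -c "
from h import *
go([124,112-136,179+74])"
```

```text
time: 9.25
tool_pos: [411.4, -209.0, 252.5]
tcp_rot: [3.141, 0.001, 1.384]
contact_force: [2.1, -2.5, -11.7]
grip_width: 26.1
finger_force: 30.0
t 9.25 world tgt [ 409.  -210.3  253. ] dp [-0.0018 -0.0021 -0.0005] rot [ 0.0007  0.0005 -0.0004]
tcp in stand [121.9 -25.8 252.5] F [  2.1  -2.5 -11.7] w 26.1
```

```bash
python3 -m pendant '{"dp":[[0.011,0,0.003],[0.023,0,0.007],[0.033,0,0.012],[0.044,0,0.018],[0.053,0,0.026],[0.062,0,0.034],[0.070,0,0.043],[0.077,0,0.053]],"rotation":[[0,0,0],[0,0,0],[0,0,0],[0,0,0],[0,0,0],[0,0,0],[0,0,0],[0,0,0]]}'
python3 -m pendant '{"dp":[[0.006,0,0.010],[0.010,0,0.019],[0.010,0,0.020],[0.010,0,0.020],[0.010,0,0.020],[0.010,0,0.020],[0.010,0,0.020],[0.010,0,0.020]],"rotation":[[0,0,0],[0,0,0],[0,0,0],[0,0,0],[0,0,0],[0,0,0],[0,0,0],[0,0,0]]}'
python3 - <<'E'
from h import *
from plant import vision
go([124,-112,179])
c=vision.capture('top');cv2.imwrite('pics/top1.png',cv2.resize(c['pixels'][140:280,220:400],None,fx=4,fy=4,interpolation=cv2.INTER_CUBIC)[:,:,::-1])
E
```

```text
time: 10.25
tool_pos: [426.1, -134.3, 200.0]
tcp_rot: [3.139, 0.002, 1.384]
contact_force: [2.1, -7.4, -5.1]
grip_width: 26.1
finger_force: 30.0
time: 11.25
tool_pos: [428.1, -124.2, 180.1]
tcp_rot: [3.139, 0.001, 1.384]
contact_force: [4.4, -3.4, -6.5]
grip_width: 26.3
finger_force: 30.0
t 11.25 world tgt [ 425.3 -123.8  179. ] dp [-0.0002 -0.0028  0.0011] rot [ 0.0025  0.0008 -0.0005]
tcp in stand [ 121.2 -112.2  180.1] F [ 4.4 -3.4 -6.5] w 26.3
```

View pics/top1.png

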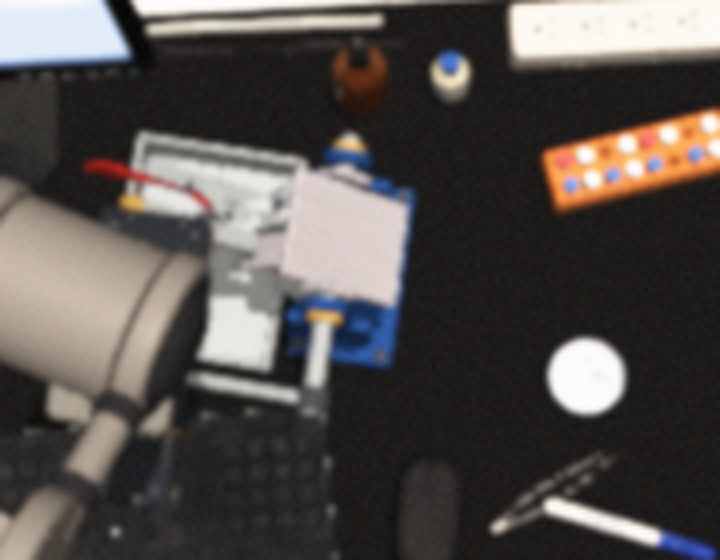

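The cradle is fully tipped and the pliers are still closed. I'll wait for the balls, then swing back.

```bash
python3 -m pendant '{"dp":[[0,0,0.002],[0,0,0.002],[0,0,0.002],[0,0,0.002],[0,0,0.002],[0,0,0.002],[0,0,0.002],[0,0,0.0]],"rotation":[[0,0,0],[0,0,0],[0,0,0],[0,0,0],[0,0,0],[0,0,0],[0,0,0],[0,0,0]]}'
python3 -m pendant '{"dp":[[-0.005,0.0,-0.011],[-0.011,0.0,-0.021],[-0.018,0.0,-0.031],[-0.026,0.0,-0.040],[-0.035,0.0,-0.048],[-0.044,0.0,-0.056],[-0.054,0,-0.062],[-0.065,0,-0.067]],"rotation":[[0,0,0],[0,0,0],[0,0,0],[0,0,0],[0,0,0],[0,0,0],[0,0,0],[0,0,0]]}'
python3 -m pendant '{"dp":[[-0.011,0,-0.004],[-0.023,0,-0.007],[-0.035,0,-0.009],[-0.047,0,-0.010],[-0.059,0,-0.009],[-0.071,0,-0.007],[-0.082,0,-0.004],[-0.094,0,0]],"rotation":[[0,0,0],[0,0,0],[0,0,0],[0,0,0],[0,0,0],[0,0,0],[0,0,0],[0,0,0]]}'
python3 -m pendant '{"dp":[[-0.010,0,0.005],[-0.021,0,0.011],[-0.030,0,0.019],[-0.039,0,0.027],[-0.047,0,0.036],[-0.054,0,0.046],[-0.060,0,0.056],[-0.064,0,0.065]],"rotation":[[0,0,0],[0,0,0],[0,0,0],[0,0,0],[0,0,0],[0,0,0],[0,0,0],[0,0,0]]}'
python3 -c "
from h import *
go([123,110.8,179])"
```

```text
time: 12.3
tool_pos: [428.0, -124.1, 179.9]
tcp_rot: [3.139, 0.0, 1.384]
contact_force: [6.8, -4.1, -6.2]
grip_width: 25.6
finger_force: 30.0
time: 13.3
tool_pos: [415.5, -187.6, 245.7]
tcp_rot: [3.142, -0.002, 1.384]
contact_force: [8.8, -1.4, -13.6]
grip_width: 25.9
finger_force: 30.0
time: 14.3
tool_pos: [397.8, -278.4, 245.9]
tcp_rot: [-3.141, -0.004, 1.384]
contact_force: [5.9, 5.2, -6.6]
grip_width: 25.9
finger_force: 30.0
time: 15.3
tool_pos: [385.3, -342.2, 180.8]
tcp_rot: [-3.14, -0.002, 1.384]
contact_force: [2.7, 5.6, -1.1]
grip_width: 26.0
finger_force: 30.0
t 15.3 world tgt [ 385. -343.  179.] dp [-0.0008 -0.0002  0.0018] rot [-0.0016 -0.0023 -0.0004]
tcp in stand [122.8 110.  180.8] F [ 2.7  5.6 -1.1] w 26.0
```

```bash
python3 -m pendant '{"dp":[[-0.001,0,0.002],[-0.001,0,0.004],[-0.001,0,0.004],[-0.001,0,0.004]],"rotation":[[0,0,0],[0,0,0],[0,0,0],[0,0,0]]}'
python3 -c "
from h import *
go([123,110.8,179])"
```

```text
time: 15.8
tool_pos: [385.1, -343.2, 178.4]
tcp_rot: [-3.141, -0.001, 1.384]
contact_force: [-0.4, 6.1, 6.7]
grip_width: 26.1
finger_force: 30.0
t 15.8 world tgt [ 385. -343.  179.] dp [ 0.0002 -0.0002 -0.0006] rot [-0.0008 -0.0011 -0.0002]
tcp in stand [122.8 111.  178.4] F [-0.4  6.1  6.7] w 26.1
```

```bash
python3 -m pendant '{"dp":[[0,0,0.002],[0,0,0.003],[0,0,0.003],[0,0,0.003],[0,0,0.001],[0,0,0]],"rotation":[[0,0,0],[0,0,0],[0,0,0],[0,0,0],[0,0,0],[0,0,0]]}'
python3 -m pendant '{"dp":[[0,0,0],[0,0,0],[0,0,0],[0,0,-0.04],[0,0,-0.09],[0,0,-0.13],[0,0,-0.13]],"rotation":[[0,0,0],[0,0,0],[0,0,0],[0,0,0],[0,0,0],[0,0,0],[0,0,0]]}' 0.0915
python3 - <<'E'
from h import *
from plant import get_obs,vision
go([-52,174,270])
o=get_obs();c=vision.capture('wrist');cv2.imwrite('pics/w3.png',cv2.resize(c['pixels'],None,fx=1.25,fy=1.25)[:,:,::-1])
P=[[124,112,198],[13.5,146,207],[0,-32,246]]
print((proj(c,toW(S,P),wristpose(c,o))*1.25).round(1))
E
```

```text
time: 16.55
tool_pos: [385.2, -343.2, 178.5]
tcp_rot: [-3.141, -0.001, 1.384]
contact_force: [1.4, 6.4, 1.0]
grip_width: 26.1
finger_force: 30.0
time: 17.42
tool_pos: [386.3, -345.3, 310.9]
tcp_rot: [3.136, 0.005, 1.384]
contact_force: [-0.3, -0.2, -0.7]
grip_width: 89.4
finger_force: 0.0
t 17.43 world tgt [ 545.2 -437.5  270. ] dp [-0.0609  0.1731  0.0421] rot [ 0.0052  0.0047 -0.0005]
tcp in stand [121.3 112.8 310.9] F [-0.3 -0.2 -0.7] w 89.4
[[388.2 241.1]
 [560.5 295.5]
 [669.2 -43.8]]
```

View pics/w3.png

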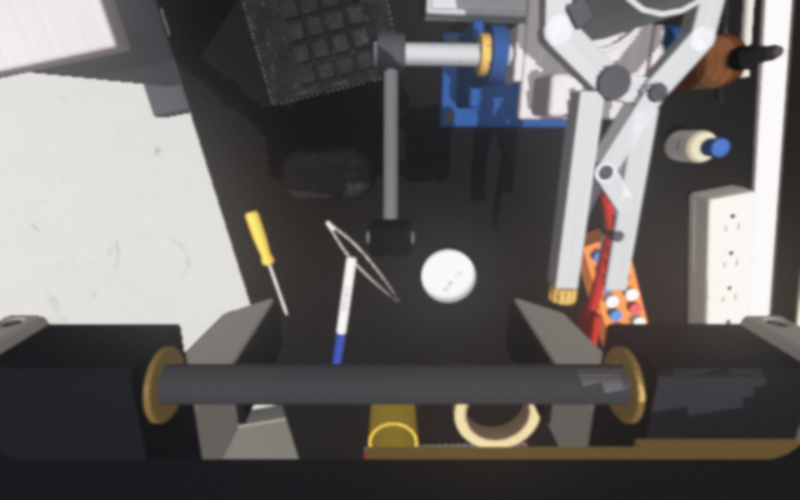

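The knob residual is the same as before tipping, so the cradle is upright, and the pliers are still closed. I'll check the jar and tray on the way to the tab.

```bash
python3 -m pendant '{"dp":[[-0.002,0.05,-0.01],[0.005,0.1,-0.015],[0.01,0.15,-0.015],[0.013,0.173,-0.015],[0.013,0.173,-0.015],[0.013,0.173,-0.015]],"rotation":[[0.005,0.005,0],[0.005,0.005,0],[0.005,0.005,0],[0.005,0.005,0],[0.005,0.005,0],[0.005,0.005,0]]}'
python3 - <<'E'
from h import *
from plant import get_obs,vision
go([-54,174,270])
o=get_obs();c=vision.capture('wrist');t=vision.capture('top')
a=c['pixels'][:300];b=cv2.resize(t['pixels'][150:250,220:380],(480,300),interpolation=cv2.INTER_CUBIC)
a=cv2.resize(a,(640,300))[:, 80:400+80]
cv2.imwrite('pics/chk.png',np.hstack([a,b])[:,:,::-1])
P=[[0,-32,246],[13.5,146,207],[-5,169,207]]
print(proj(c,toW(S,P),wristpose(c,o)).round(1)-[80,0])
E
```

```text
time: 18.23
tool_pos: [557.0, -363.5, 321.6]
tcp_rot: [-3.134, -0.006, 1.383]
contact_force: [-0.8, -0.7, -0.6]
grip_width: 91.4
finger_force: 0.0
t 18.23 world tgt [ 547.2 -437.9  270. ] dp [-0.0752  0.0046  0.0512] rot [-0.0072 -0.0057 -0.0008]
tcp in stand [-49.8  99.1 321.6] F [-0.8 -0.7 -0.6] w 91.4
[[150.9   0.3]
 [160.6 248.1]
 [183.7 272.7]]
```

View pics/chk.png

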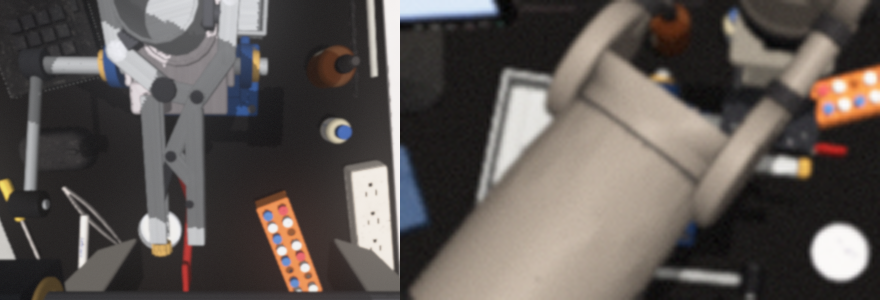

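The jar is empty (floor visible at (160,20)) and the tab is at (187,270), as predicted. I'll go down beside it, with one finger on its +x side.

```bash
python3 -m pendant '{"dp":[[-0.038,-0.0085,0.02],[-0.075,-0.0085,0.04],[-0.075,-0.0085,0.045],[-0.075,-0.0085,0.045]],"rotation":[[-0.007,-0.006,0],[-0.007,-0.006,0],[-0.007,-0.006,0],[-0.007,-0.006,0]]}' 0.0915
python3 - <<'E'
from h import *
from plant import get_obs,vision
go([-41,174,192])
E
```

```text
time: 18.82
tool_pos: [534.9, -435.1, 277.6]
tcp_rot: [3.14, 0.001, 1.383]
contact_force: [-0.3, 0.7, -0.8]
grip_width: 91.7
finger_force: 0.0
t 18.82 world tgt [ 534.4 -435.5  192. ] dp [-0.0005 -0.0005  0.0856] rot [ 0.0019  0.0005 -0.0012]
tcp in stand [-41.4 173.5 277.6] F [-0.3  0.7 -0.8] w 91.7
```

```bash
python3 -m pendant '{"dp":[[0,0,0.03],[0,0,0.06],[0,0,0.084],[0,0,0.085],[0,0.003,0.085],[0,0.006,0.085],[0,0.009,0.085]],"rotation":[[0,0,0],[0,0,0],[0,0,0],[0,0,0],[0,0,0],[0,0,0],[0,0,0]]}'
python3 -m pendant '{"dp":[[0,0.002,0],[0,0.004,0],[0,0.006,0],[0,0.008,0]],"rotation":[[0,0,0],[0,0,0],[0,0,0],[0,0,0]]}'
python3 -c "
from h import *
go([-41,174,192])"
```

```text
time: 19.7
tool_pos: [545.0, -437.3, 193.5]
tcp_rot: [3.138, 0.002, 1.384]
contact_force: [-0.5, -0.2, 0.0]
grip_width: 91.5
finger_force: 0.1
time: 20.2
tool_pos: [552.2, -438.8, 192.5]
tcp_rot: [3.14, 0.001, 1.384]
contact_force: [-1.4, -0.8, 1.0]
grip_width: 91.5
finger_force: 0.7
t 20.2 world tgt [ 534.4 -435.5  192. ] dp [-0.     -0.0181  0.0004] rot [ 0.0017  0.0013 -0.0006]
tcp in stand [-59.1 174.  192.5] F [-1.4 -0.8  1. ] w 91.5
```

```bash
python3 -m pendant '{"dp":[[0,0.002,0],[0,0.004,0],[0,0.005,0]],"rotation":[[0,0,0],[0,0,0],[0,0,0]]}'
python3 -m pendant '{"dp":[[0,0.002,0],[0,0.003,0]],"rotation":[[0,0,0],[0,0,0]]}'
```

```text
time: 20.58
tool_pos: [557.5, -439.5, 192.4]
tcp_rot: [3.139, 0.001, 1.384]
contact_force: [0.2, -0.6, 0.3]
grip_width: 91.5
finger_force: 0.3
time: 20.82
tool_pos: [560.5, -439.9, 192.4]
tcp_rot: [3.139, 0.001, 1.384]
contact_force: [-0.7, 0.4, -0.5]
grip_width: 91.4
finger_force: 0.0
```

```bash
python3 -m pendant '{"dp":[[0,0,-0.03],[0,0,-0.07],[0,0,-0.11],[0.03,0,-0.135],[0.065,-0.01,-0.135],[0.085,-0.02,-0.135],[0.085,-0.02,-0.135],[0.085,-0.02,-0.135]],"rotation":[[0,0,0],[0,0,0],[0,0,0],[0,0,0],[0,0,0],[0,0,0],[0,0,0],[0,0,0]]}'
python3 - <<'E'
from h import *
from plant import get_obs,vision
go([-41,174,192])
o=get_obs();c=vision.capture('wrist')
cv2.imwrite('pics/w4.png',cv2.resize(c['pixels'][:300],None,fx=1.25,fy=1.25)[:,:,::-1])
E
```

```text
time: 21.82
tool_pos: [556.2, -353.3, 327.3]
tcp_rot: [3.139, 0.001, 1.384]
contact_force: [1.2, 0.6, -0.4]
grip_width: 91.4
finger_force: 0.0
t 21.82 world tgt [ 534.4 -435.5  192. ] dp [-0.0846 -0.0064  0.1355] rot [ 0.0023  0.0015 -0.0007]
tcp in stand [-47.2  89.2 327.3] F [ 1.2  0.6 -0.4] w 91.4
```

View pics/w4.png

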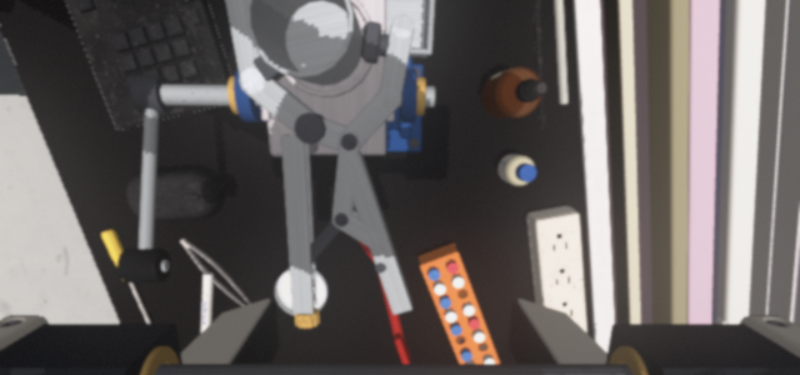

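The pliers have sprung open, and the empty jar stands in its cup. I'll move the arm aside and check the tray from the top.

```bash
python3 -m pendant '{"dp":[[-0.03,-0.03,0],[-0.06,-0.06,0],[-0.1,-0.09,0],[-0.14,-0.13,0],[-0.18,-0.17,0],[-0.21,-0.21,0],[-0.23,-0.24,0],[-0.23,-0.24,0]],"rotation":[[0,0,0],[0,0,0],[0,0,0],[0,0,0],[0,0,0],[0,0,0],[0,0,0],[0,0,0]]}'
python3 - <<'E'
from h import *
from plant import vision
c=vision.capture('top')
cv2.imwrite('pics/top2.png',cv2.resize(c['pixels'][145:260,230:390],None,fx=5,fy=5,interpolation=cv2.INTER_CUBIC)[:,:,::-1])
E
```

```text
time: 22.88
tool_pos: [274.6, -536.0, 326.6]
tcp_rot: [3.14, 0.001, 1.379]
contact_force: [0.7, -0.1, 0.1]
grip_width: 91.4
finger_force: 0.0
```

View pics/top2.png

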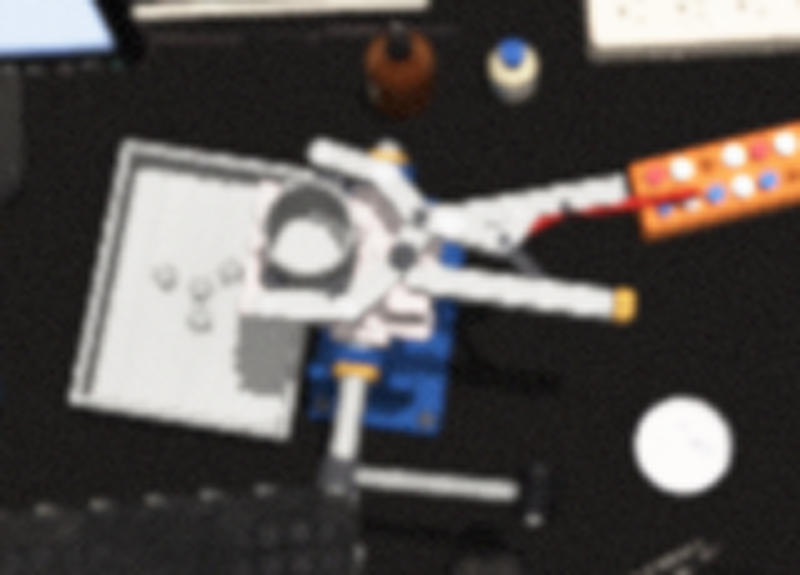

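The tray shows four balls around (165–230, 270–320), and the fifth is probably hidden under the cup. The jar looks empty, the pliers are open and the neighbouring things haven't moved, so I'm handing in.

```bash
python3 -c "
from plant import workorder
print(workorder.close_job())"
```

```text
the job is handed in; nothing more can be done
None
```

I handed the job in at about 23 s. The pliers were locked, the cradle tipped and brought back upright, and the pliers released. The jar stands empty in its cup and the neighbouring things look unmoved, but I could see only four of the five balls in the tray; the fifth is probably hidden under the cup.

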